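# Set the gauge stop and slide the batten up to it

### The arm

A 6-joint arm with a two-finger parallel gripper is mounted at the origin on the work surface. World frame = base frame: x ahead of the robot, y to its left, z up, the work surface at z = 0. Lengths are in m, angles in rad, forces in N, time in s.
With the tool pointing down it reaches from about 0.3 to 0.75 m from the base axis. Payload 8.5 kg.
Tool frame: the origin (TCP) lies on the centre line of the jaws, within the pads' length; the fingertips stand 19 mm ahead of it and the grasp point (between the pads) is the TCP (finger_overhang is the distance from the TCP to the fingertips, in m); z points along the fingers, y is the direction in which the jaws open and shut (so a half turn about z gives the same grasp; the last joint's range is limited). The gripper opens to 85 mm and grips with 20 to 120 N. Pads are 22 mm wide; open, the fingers measure 114 mm over their backs; the gripper's body (76 mm by 85 mm) begins 54 mm behind the grasp point. The pads swing forward as they close: fully open they stand 13 mm farther back than shut.
Start: joints at [1.119, 0.381, 1.297, -0, 1.464, -0.215], TCP at [0.129, 0.535, 0.25] pointing down, gripper open.
Joint ranges: [-3.11, 3.11], [-0.89, 2.33], [0.22, 2.48], [-1.42, 4.56], [0.17, 2.85], [-2.88, 2.88]. Speed limits (rad/s): [2.39, 2.39, 3.14, 3.14, 3.14, 3.14].

### API

Orientations are given as a unit quaternion [w, x, y, z].
In Python, from plant import sense, get_image, finish_job, silhouettes, finger_overhang gives the robot as it stands.
- The arm moves only by the tool apply_moves, never from a script. Its argument "deltas" is a list of rows, each a list of 5 numbers: the shift along the tool's x, y, z in m, then the turn about the tool's z in rad, then the finger opening in m, from 0 to 0.0854. A call has 1 to 20 rows; each row shifts and turns the commanded pose from where the row before left it, along the tool's axes as they then stand; what a row does not reach is not made up. A row lasts 1/10 s, in which the tool goes at most 50 mm and 8.59 degrees, less where a joint would pass 70% of its speed; a pose out of reach is approached as far as the arm can. A call with a gripper value outside its range is refused whole. The fingers move at their own pace and stop on an object; "force" is the grip in N (left out, the last holds). Time passes only in rows, so rows that do not move let the fingers close. It gives the time, the measured TCP pose, the force and the opening at its end, in the units of the state.
- sense(): the state, without advancing time (a new reading comes with each control period).
- get_image(name): name is "scene" or "side" or "wrist"; returns a dict with "color" (480x640x3 uint8, blue, green, red), "camera_matrix" (3x3 intrinsics, pixels), "k1" (the pictures are not rectified: a ray, as slopes to the right and down, at radius r is drawn at 1 + k1 r^2 times it, then the intrinsics apply), "T" (4x4, takes a point from camera to world coordinates). Camera axes: x right, y up, looking along -z (the intrinsics and any distortion apply to the point x, -y, -z); pixel columns grow to the right and rows downward; lengths in m; the calibration is good to about 2 mm. A picture is of the moment at which its call begins. There is no depth.
- finish_job(): hands the job in, once; it reports no verdict.
Trained networks look in a picture, given as the dict that the camera call returned (one of the last four; its "shot" number tells which), for a name from the list of things; names that differ only in an ending like _2 or _b are one class to them, and where a whole thing is asked for, a point or a joint stands for the part that bears it (a point fixed in the world has none). Each returns a list of dicts, best first, with "score" (0 to 1); they miss things now and then, are a little off and sometimes report something else, mostly with a low value. They report only what shows in the picture. A call takes as long as a camera call. They do not tell look-alikes from the thing itself.
- silhouettes(picture, label): "region" (480x640 bool, what is visible of it) and "extent" ([left, top, width, height] in pixels, round what is visible of it).
The state is a dict: "time_s": time; "qpos": joint angles; "qvel": joint speeds; "joint_efforts": joint torques, N m; "tool_pos": TCP position; "tcp_rot": TCP orientation; "force": force on the tool from outside, world axes, zero at the start; "moment": the same for the moment, N m; "gripper_width": finger opening in m.
Only numpy, scipy, OpenCV 4.12 (cv2) and the standard library are available. Lean on these libraries where they do the work, as an engineer would, in place of code of your own. Each camera call takes 0.05 s, during which the arm holds its last target.

### The job

On the length gauge, push the blue sliding stop along its rail with a fingertip until its spring plunger clicks down into the notch beside the orange tile. Then push the loose wooden batten gently along the channel until its end rests against the stop, without knocking the stop out of its notch. Only push: do not squeeze or lift anything, do not pull up the plunger's black knob, and leave the white reel, the green can and the wrench alone.

Things in the scene. Friction and masses are not known exactly. Their poses are not given: they have to be found in the camera images.
- gauge: Length gauge fixed to the bench, at a new place and yaw each time. Grey base plate 8 mm thick, spanning x -44 to +131 mm, y -270 to +230 mm of its own frame; origin at bench height (z 0) on the channel's centre line. z up, y along channel and rail, x across, away from the robot. All axes and positions below called 'gauge' are in this frame.
- channel (a point): Point on the channel floor at gauge (0, -145, 8) mm. The channel is 51 mm wide (x -25.5 to +25.5), floor at z 8, open at both ends, between an aluminium lip (8 mm wide, top z 20) on the -x side and a fence (10 mm wide, top z 32) on the +x side.
- rail (a point): Point on the steel rail's top at gauge (66, 70, 30) mm, in its second notch. The rail spans x 46 to 86, y -70 to +220, top z 30, with a blue end block 30 mm high at each end. Three notches cross it, 14 mm wide, at gauge y 0, 70 and 140 mm.
- stop (a joint): Place of the blue stop on the rail (m): 0 when centred on the notch at gauge y 0, growing to gauge +y; notches at 0, 0.070, 0.140; travel -0.035 to 0.185. Starts between second and third notch. About 2 N (more if fast) moves it between notches, about 8 to 10 N pushes it out of one; within about 5 mm of a notch's centre its spring pulls it in and the pushing force drops.
- stop_mid (a point): Centre of the stop's carriage, a blue block 50 x 50 mm and 30 mm high riding on the rail: z 32 to 62 mm above the bench, gauge x 41 to 91 mm. Its two upright faces, 25 mm either side of this point along gauge y, are the places to push. Gauge axes.
- stop_face (a point): Middle of the stop's measuring face, which looks to gauge -y: front of a blue blade 12 mm thick, 42 mm wide, that hangs from the carriage over the fence into the channel (bottom z 12, top z 60 mm), flush with the carriage's -y face, 25 mm from its centre. Point at gauge x 0, z 30 mm. Gauge axes.
- knob (a joint): Height of the spring plunger in the stop (m): 0 when its steel roller (16 mm diameter) rides on the rail's top, about -0.005 when it has clicked into a notch; positive means that the knob is being pulled up.
- knob_top (a point): Top centre of the plunger's black knob, 22 mm diameter and 14 mm high, on top of the carriage's centre; 84 mm above the bench while riding on the rail.
- mark_orange: Orange tile 30 x 20 x 12 mm with a point towards the rail, fixed on the base plate beyond the rail, exactly beside the notch wanted (same gauge y). Origin in the middle of its underside, gauge x 113 mm, z 8 mm; same axes as the gauge. Which of the three notches has it changes.
- mark_white_a: White tile of the same shape beside another notch.
- mark_white_b: White tile of the same shape beside the remaining notch.
- batten: Loose light wooden batten lying in the channel, 45 mm wide (x), 110 mm long (y), 36 mm high, 0.07 to 0.17 kg; origin in the middle of its underside, own y along the channel to within a few degrees. It lies at the gauge's -y end with its centre near gauge y -145 mm, 3 mm clearance to fence and lip; its top is 44 mm above the bench.
- batten_nose (a point): Middle of the batten's end towards gauge +y (55 mm from its origin), 30 mm above the bench: the end that shall rest against the stop.
- batten_tail (a point): Middle of the batten's end towards gauge -y, 30 mm above the bench: the end to push.
- reel: Small white tape reel lying flat, 90 mm diameter, 26 mm high, on the robot's side of the gauge. Leave alone.
- glue: Green can, 52 mm diameter, 130 mm high, standing behind the gauge. Leave alone.
- wrench: Steel wrench 160 mm long, lying on the robot's side of the gauge. Leave alone.
Mind the look-alikes: they are no part of the job. What is shaped like the batten but red or yellow is not meant.

How it is judged:
On the way, in this order (a step that is already met when the one before it is completed fails the run):
1. the stop has clicked into the notch beside the orange tile (y of stop_mid in the frame of mark_orange between -0.003 and 0.003 m and value of joint knob below -0.003 m), for 0.2 s.
2. the batten's end is against the stop, which is still in its notch (all of step 1 and y of batten_nose in the frame of stop_face between -0.003 and 0.003 m and z of batten in the frame of gauge below 0.011 m and angle between batten's own z axis and vertical below 0.05 rad and angle between the y axis of batten and the y axis of gauge, either way round below 0.08 rad), for 0.2 s.
At the end, for the whole second after the job is handed in: The stop stands within 3 mm of the notch beside the orange tile with its plunger down in it (knob joint below -3 mm), and the batten lies flat in the channel, at rest, its end within 3 mm of the stop's face (all of step 2 and linear speed of batten below 0.01 m/s); the robot touches nothing.
It fails at once if the plunger knob is pulled up (more than 6 mm above riding height) (value of joint knob above 0.006 m).
It fails at once if the batten is lifted (more than 8 mm) (z of batten in the frame of gauge above 0.016 m).
It fails at once if the batten is squeezed or rammed (over 30 N) (contact force between the fingers and batten above 30 N).
It fails at once if the stop is squeezed or rammed (over 35 N) (contact force between the fingers and stop above 35 N).
It fails at once if the reel, can or wrench is disturbed (moved more than 20 mm) (distance of any of reel, glue, wrench from where it was at the start of the episode above 0.02 m).
It also fails if it takes over 54 s, if anything falls off the work surface, if the arm or the gripper's body presses on something with over 40 N, if the wrist force passes 120 N, or if a joint passes its speed limit or range.

## Working session

There is one attempt and no reset: what is moved stays moved. The work goes in short steps, Python scripts to look and compute and a tool call to move; the robot and the scene stay as the last step left them, time stands still between calls to the robot, and variables do not carry over. Pictures are saved under pics/ and viewed, and the job is handed in when it is done.

Besides the shell and the picture viewer there is one more tool, called after "Request:" in YAML: its name, and indented under it one key for each argument. apply_moves: Moves the arm, as the interface text tells. Its arguments: {"type":"object","properties":{"deltas":{"type":"array"},"force":{"type":"number"}},"required":["deltas"]}

```bash
ls; mkdir -p pics
python3 - <<'E'
from plant import *
import cv2
print(sense())
for n in ("scene","side","wrist"):
    p=get_image(n); cv2.imwrite(f"pics/{n}0.png",p["color"]); print(n,p["camera_matrix"].tolist(),p["k1"],p["T"].round(4).tolist() if hasattr(p["T"],'round') else p["T"])
E
```

```text
pics
{'time_s': 0.0, 'qpos': array([ 1.11868378e+00,  3.81206353e-01,  1.29828363e+00, -2.11769486e-05,
        1.46354997e+00, -2.15288762e-01]), 'qvel': array([-7.39399354e-04, -2.09115392e-04, -6.99293130e-05,  4.88611868e-04,
        9.31231121e-04,  3.36866381e-04]), 'joint_efforts': array([-2.12554609e-03, -4.48462808e+01, -2.31286311e+01, -2.72622983e-04,
        4.63146600e-03,  3.68149031e-06]), 'tool_pos': array([0.12892258, 0.53440596, 0.24969847]), 'tcp_rot': array([-2.27080429e-04,  1.18134207e-01,  9.92997374e-01, -6.87181769e-04]), 'force': array([ 0.74746928,  0.72511772, -0.05145575]), 'moment': array([ 0.01328635, -0.00103014, -0.05987664]), 'gripper_width': 0.08507268916645268}
scene [[485.5537014316252, 0.0, 323.4624671776956], [0.0, 485.5537014316252, 238.43326256477556], [0.0, 0.0, 1.0]] -0.05228870794454656 [[-0.1754, -0.7747, 0.6075, 1.0009], [0.9845, -0.1392, 0.1069, 0.0014], [0.0018, 0.6169, 0.7871, 0.7302], [0.0, 0.0, 0.0, 1.0]]
side [[551.7470355528006, 0.0, 313.3408445740136], [0.0, 551.7470355528006, 236.4192361548595], [0.0, 0.0, 1.0]] -0.09596792601004736 [[-0.7796, 0.4757, -0.4073, 0.0321], [-0.626, -0.5732, 0.5287, 0.5583], [0.018, 0.6672, 0.7447, 0.9787], [0.0, 0.0, 0.0, 1.0]]
wrist [[363.85136001315203, 0.0, 313.7641638582427], [0.0, 363.85136001315203, 238.2887181452323], [0.0, 0.0, 1.0]] 0.01195607970618564 [[0.2346, -0.9378, -0.256, 0.0639], [0.9721, 0.226, 0.063, 0.5503], [-0.0012, -0.2637, 0.9646, 0.3743], [0.0, 0.0, 0.0, 1.0]]
```

View pics/scene0.png

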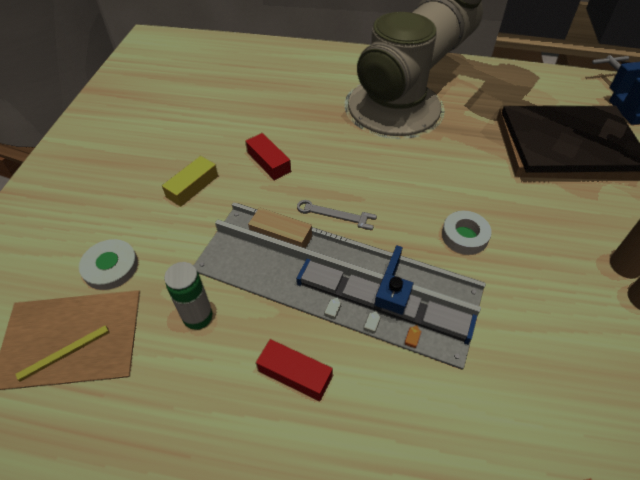

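View pics/side0.png

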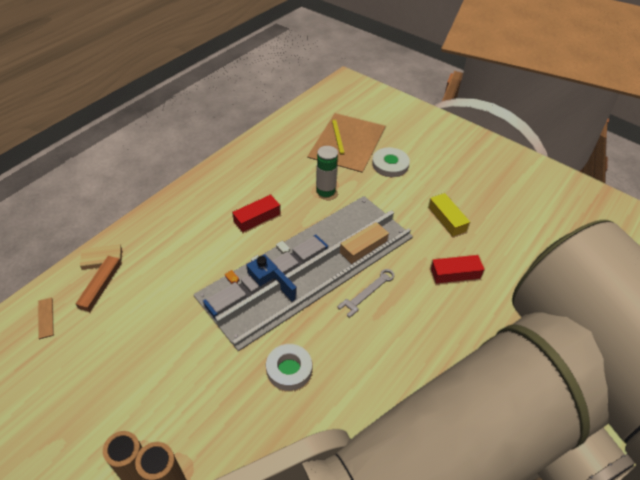

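The scene shows the gauge with its +y end to image right: orange tile at (413,337), third notch, stop at (395,290), batten at (280,228). I'll measure with both cameras.

```bash
cat > h.py <<'E'
import numpy as np, cv2
def proj(p,X):
    X=np.atleast_2d(X); T=np.asarray(p["T"]); K=np.asarray(p["camera_matrix"])
    c=(X-T[:3,3])@T[:3,:3]; s=np.c_[c[:,0]/-c[:,2],-c[:,1]/-c[:,2]]
    s=s*(1+p["k1"]*(s**2).sum(1,keepdims=True))
    return s*[K[0,0],K[1,1]]+[K[0,2],K[1,2]]
def topix(p,uv,z):
    T=np.asarray(p["T"]); K=np.asarray(p["camera_matrix"])
    d=(np.asarray(uv,float)-[K[0,2],K[1,2]])/[K[0,0],K[1,1]]; s=d.copy()
    for _ in range(20): s=d/(1+p["k1"]*(s**2).sum())
    r=T[:3,:3]@np.array([s[0],-s[1],-1]); t=(z-T[2,3])/r[2]
    return T[:3,3]+t*r
E
python3 - <<'E'
from plant import *
from h import *
import pickle
out={}
for n in ("scene","side"):
    p=get_image(n); S={}
    for l in ("gauge","mark_orange","mark_white_a","batten","stop","knob","reel","glue","wrench"):
        r=silhouettes(p,l); S[l]=r
        for q in r[:4]:
            m=q["region"]; ys,xs=np.nonzero(m); print(n,l,round(q["score"],2),q["extent"],m.sum(),xs.mean().round(1),ys.mean().round(1))
    out[n]=(dict(p),S)
    c=p["color"]; 
    sub=c[190:370,180:500] if n=="scene" else c[180:360,180:425]
    cv2.imwrite(f"pics/{n}z.png",cv2.resize(sub,None,fx=2.5 if n=="scene" else 3.2,fy=2.5 if n=="scene" else 3.2,interpolation=cv2.INTER_CUBIC))
pickle.dump(out,open("o.pkl","wb"))
E
```

```text
scene gauge 0.87 [193.5, 201.7, 291.7, 167.2] 21621 348.4 284.7
scene gauge 0.47 [247.6, 205.6, 64.0, 42.6] 1501 281.2 227.4
scene mark_orange 0.64 [405.7, 327.7, 15.9, 19.0] 198 413.1 336.3
scene mark_white_a 0.76 [324.2, 297.0, 16.8, 21.1] 251 332.3 308.4
scene mark_white_a 0.49 [364.8, 312.9, 15.2, 23.9] 244 371.8 322.4
scene batten 0.94 [159.3, 157.2, 57.4, 50.6] 1458 189.7 180.6
scene batten 0.8 [246.3, 132.4, 43.8, 47.9] 1179 267.9 155.9
scene batten 0.79 [253.2, 339.1, 78.5, 64.4] 2663 294.3 369.3
scene batten 0.74 [248.6, 205.2, 63.1, 42.3] 1480 281.0 227.6
scene stop 0.67 [377.9, 245.2, 37.7, 69.1] 1426 393.5 286.8
scene knob 0.66 [392.2, 277.5, 11.1, 16.5] 175 395.5 283.7
scene reel 0.76 [439.4, 210.9, 52.7, 43.4] 1727 466.1 232.4
scene reel 0.58 [374.0, 244.6, 42.0, 71.1] 1380 393.7 286.9
scene reel 0.25 [193.6, 201.7, 291.3, 165.8] 21366 349.0 284.6
scene glue 0.57 [166.4, 260.8, 47.4, 66.0] 2145 188.5 295.2
scene wrench 0.88 [295.9, 201.6, 80.1, 28.5] 680 336.6 213.8
side gauge 0.89 [194.7, 196.1, 219.6, 153.3] 12519 295.3 273.7
side mark_orange 0.66 [228.4, 269.9, 8.7, 15.1] 117 231.4 277.2
side mark_white_a 0.54 [275.6, 243.5, 19.7, 12.5] 111 282.4 247.4
side batten 0.93 [430.4, 191.0, 39.5, 44.1] 1024 448.6 214.7
side batten 0.92 [228.8, 195.8, 52.4, 34.1] 1073 256.1 213.1
side batten 0.91 [340.9, 221.4, 51.9, 41.1] 1183 363.7 242.6
side stop 0.68 [243.9, 260.5, 53.2, 41.9] 980 270.2 275.4
side knob 0.46 [197.1, 194.3, 215.4, 153.8] 12453 295.3 273.5
side knob 0.4 [256.1, 252.5, 13.8, 16.5] 79 261.4 261.0
side reel 0.71 [266.2, 342.1, 41.8, 44.9] 1798 288.6 366.9
side glue 0.8 [318.5, 144.9, 20.1, 50.1] 962 326.2 170.4
side wrench 0.81 [337.1, 269.6, 56.6, 44.3] 592 366.7 292.1
side wrench 0.33 [263.4, 342.4, 47.6, 45.1] 1720 288.6 366.6
```

View pics/scenez.png

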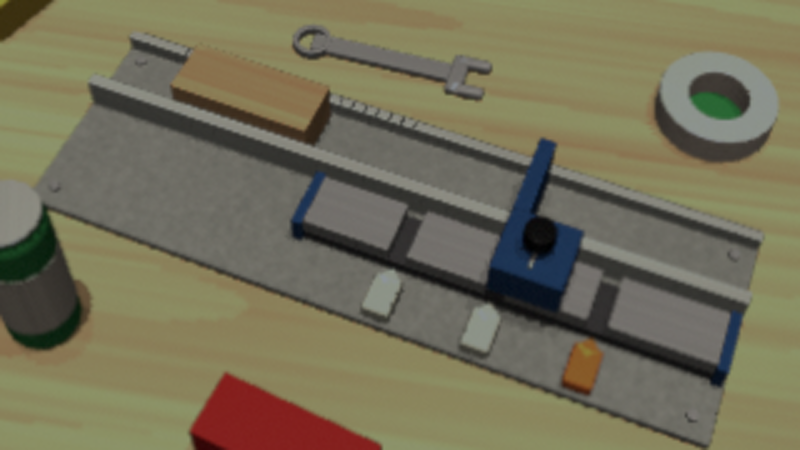

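View pics/sidez.png

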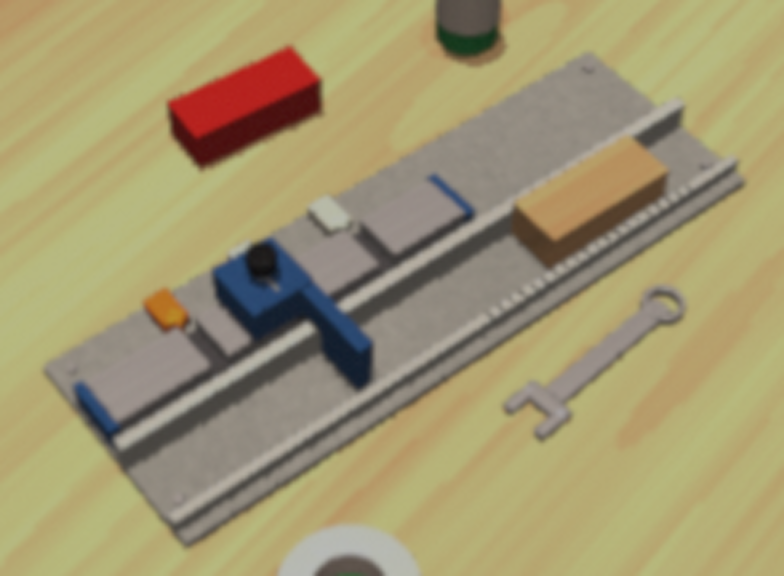

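```bash
cat > fit.py <<'E'
import pickle; from h import *
from scipy.optimize import least_squares
o=pickle.load(open("o.pkl","rb")); ps,pd=o["scene"][0],o["side"][0]
sc=lambda x,y:(180+x/2.5,190+y/2.5)
sd=lambda x,y:(180+x/3.2,180+y/3.2)
C=[(ps,(131,-270,8),sc(40,201)),(ps,(131,230,8),sc(708,440)),(pd,(131,-270,8),sd(588,53)),(pd,(131,230,8),sd(46,368)),
(pd,(-44,230,8),sd(187,535)),(pd,(-44,-270,8),sd(743,178)),
(ps,(113,140,15),(413.1,336.3)),(ps,(113,0,15),(332.3,308.4)),(ps,(113,70,15),(371.8,322.4)),(pd,(113,140,15),(231.8,277.2)),(pd,(113,0,15),(282.4,247.4))]
def G(th,X):
    c,s=np.cos(th[2]),np.sin(th[2]); X=np.atleast_2d(X)/1e3
    return X@np.array([[c,-s,0],[s,c,0],[0,0,1]]).T+[th[0],th[1],0]
def res(th,nuis):
    return np.concatenate([(proj(p,G(th,X))[0]-uv) for p,X,uv in C])
f=least_squares(lambda t:res(t,0),[.5,0,0],loss="soft_l1")
th=f.x
E
python3 - <<'E'
from fit import *
print(th,np.degrees(th[2])); print(res(th,0).reshape(-1,2).round(1).tolist())
def uvline(y,z,x): return proj(ps,G(th,(x,y,z)))[0],proj(pd,G(th,(x,y,z)))[0]
from scipy.optimize import least_squares
# stop position from knob centre & carriage
k=least_squares(lambda s:np.concatenate([proj(ps,G(th,(66,s[0],77)))[0]-(395.5,283.7),proj(pd,G(th,(66,s[0],77)))[0]-(261.6,261.5)]),[100.])
print("stop",k.x,k.fun)
for n in ("scene","side"):
    p=o[n][0]; c=p["color"].copy()
    P=[(131,-270,8),(131,230,8),(-44,230,8),(-44,-270,8)]
    cv2.polylines(c,[proj(p,G(th,P)).round().astype(int)],True,(0,0,255),1)
    s=k.x[0]; P=[(41,s-25,62),(41,s+25,62),(91,s+25,62),(91,s-25,62)]
    cv2.polylines(c,[proj(p,G(th,P)).round().astype(int)],True,(0,255,255),1)
    P=[(-22.5,-200,44),(22.5,-200,44),(22.5,-90,44),(-22.5,-90,44)]
    cv2.polylines(c,[proj(p,G(th,P)).round().astype(int)],True,(0,255,0),1)
    sub=c[190:370,180:500] if n=="scene" else c[180:360,180:425]
    cv2.imwrite(f"pics/{n}f.png",cv2.resize(sub,None,fx=2.5,fy=2.5,interpolation=cv2.INTER_NEAREST))
for nm,X in dict(chan=(0,-145,8),stop=(66,k.x[0],47),notch=(66,140,30)).items(): print(nm,G(th,X))
for n,uv,z in (("scene",(466,232),.013),("scene",(336.6,213.8),.005),("side",(366.7,292),.005),("side",(288,367),.013)): print(topix(o[n][0],uv,z))
E
```

```text
[ 0.48211095 -0.03107298 -0.20900031] -11.974835791437284
[[-6.2, -1.8], [0.9, 1.1], [-0.6, -1.7], [-1.6, -0.5], [0.0, 3.2], [0.7, -0.6], [-0.2, -0.0], [0.3, -0.4], [0.2, -0.5], [0.0, 0.0], [0.2, -0.1]]
stop [89.1414915] [ 0.37976626 -0.73971437  0.06111631 -0.25316836]
chan [[ 0.45202605 -0.17291761  0.008     ]]
stop [[0.56516998 0.04243487 0.047     ]]
notch [[0.5757222  0.09218664 0.03      ]]
[0.38385343 0.16875644 0.013     ]
[ 0.37556739 -0.08236191  0.005     ]
[ 0.37312448 -0.08041768  0.005     ]
[0.3846329  0.17027321 0.013     ]
```

View pics/scenef.png

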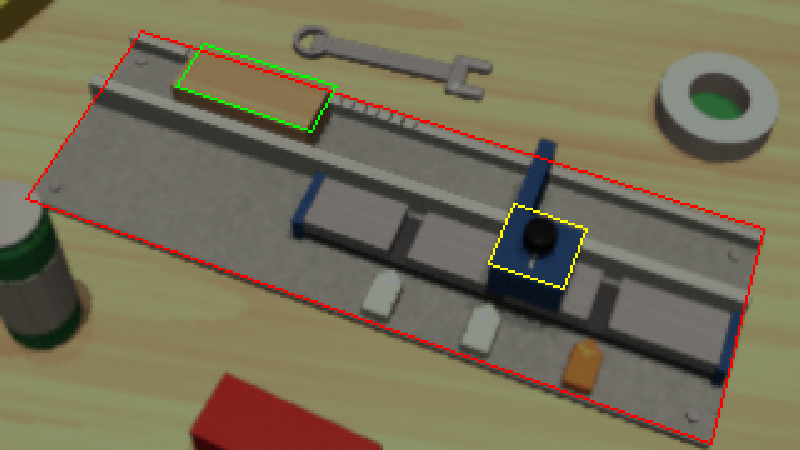

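View pics/sidef.png

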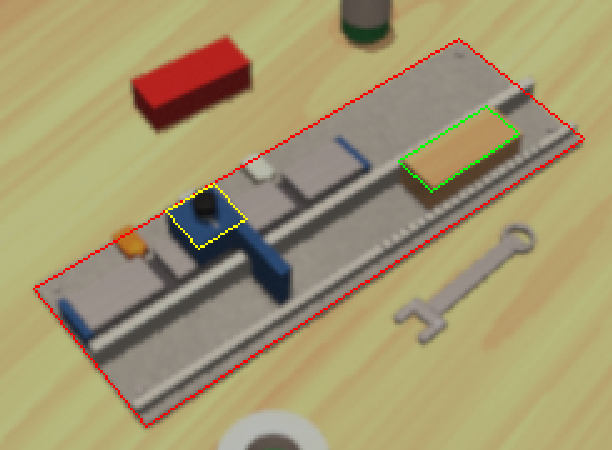

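```bash
cat > go.py <<'E'
from fit import *
from plant import *
from scipy.spatial.transform import Rotation as Ro
def togo(X,th=th):
    s=sense(); q=s["tcp_rot"]; R=Ro.from_quat([q[1],q[2],q[3],q[0]]).as_matrix()
    tgt=G(th,X)[0]; d=R.T@(tgt-s["tool_pos"])
    h=np.arctan2(R[1,1],R[0,1]); g=th[2]+np.pi/2
    dy=(g-h+np.pi/2)%np.pi-np.pi/2
    c,sn=np.cos(th[2]),np.sin(th[2]); e=s["tool_pos"]-[th[0],th[1],0]
    gp=np.array([c*e[0]+sn*e[1],-sn*e[0]+c*e[1],e[2]])*1e3
    f=s["force"]; fg=np.array([c*f[0]+sn*f[1],-sn*f[0]+c*f[1],f[2]])
    print("t",round(s["time_s"],2),"gauge pos",gp.round(1),"delta tool",d.round(4),"turn",round(-dy,4),"fg",fg.round(1),"w",round(s["gripper_width"],4))
E
sed -i 's/^C=\[(ps,(131,-270,8),sc(40,201)),/C=[/' fit.py
python3 - <<'E'
from go import *
print(th); print(res(th,0).reshape(-1,2).round(1).tolist())
print("can",[ (topix(o["scene"][0],(188,270),.13))], topix(o["side"][0],(327,152),.13), topix(o["side"][0],(327,190),.0))
togo((66,34,200))
E
```

```text
[ 0.48194328 -0.0312317  -0.21028701]
[[0.6, 1.2], [-0.3, -1.6], [-1.5, -0.6], [0.1, 3.1], [0.9, -0.5], [-0.4, -0.1], [0.1, -0.5], [-0.0, -0.6], [0.2, -0.0], [0.4, -0.1]]
can [array([ 0.63269574, -0.26950901,  0.13      ])] [ 0.64153452 -0.27750248  0.13      ] [ 6.40994242e-01 -2.84454265e-01 -1.11022302e-16]
t 1.15 gauge pos [-463.3  479.7  250.3] delta tool [-0.5409 -0.4316  0.0503] turn -0.0265 fg [-0.3  0.6  0.2] w 0.0855
```

Request:
apply_moves:
  deltas:
    - [-0.03,-0.024,0.002,-0.0265,0]
    - [-0.03,-0.024,0.002,0,0]
    - [-0.03,-0.024,0.002,0,0]
    - [-0.03,-0.024,0.002,0,0]
    - [-0.03,-0.024,0.002,0,0]
    - [-0.03,-0.024,0.003,0,0]
    - [-0.03,-0.024,0.003,0,0]
    - [-0.03,-0.024,0.003,0,0]
    - [-0.03,-0.024,0.003,0,0]
    - [-0.03,-0.024,0.003,0,0]
    - [-0.03,-0.024,0.003,0,0]
    - [-0.03,-0.024,0.003,0,0]
    - [-0.03,-0.024,0.003,0,0]
    - [-0.03,-0.024,0.003,0,0]
    - [-0.03,-0.024,0.003,0,0]
    - [-0.03,-0.024,0.003,0,0]
    - [-0.03,-0.024,0.003,0,0]
    - [-0.03,-0.024,0.003,0,0]
    - [0,0,0,0,0]

```text
time_s: 3.05
tool_pos: [0.5682, -0.0047, 0.2004]
tcp_rot: [0.0, 0.107, 0.994, -0.0]
force: [0.6, 0.3, 0.2]
gripper_width: -0.0
```

Run:
```python
from go import *
togo((66,34,59))
p=get_image("wrist"); cv2.imwrite("pics/w1.png",p["color"])
pickle.dump(dict(p),open("w.pkl","wb"))
c=p["color"].copy()
for P in ([(131,-270,8),(131,230,8),(-44,230,8),(-44,-270,8)],[(46,-70,30),(46,220,30),(86,220,30),(86,-70,30)],[(25.5,-200,32),(25.5,200,32)]):
    cv2.polylines(c,[proj(p,G(th,P)).round().astype(int)],True,(0,0,255),1)
cv2.imwrite("pics/w1f.png",c)
```

```text
t 3.05 gauge pos [ 78.8  44.  200.4] delta tool [ 0.0129 -0.0099  0.1414] turn -0.0037 fg [0.5 0.4 0.2] w -0.0
```

View pics/w1f.png

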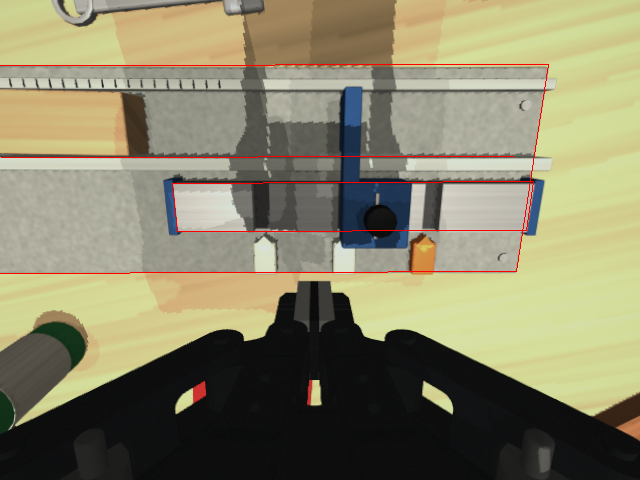

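Wrist picture: fit overlays the gauge to ~2 px; stop at (375,213), orange tile (423,255), fingers above and clear of the stop's -y side.

Run:
```python
from go import *
p=pickle.load(open("w.pkl","rb"))
for y in (-7,7,133,147): print(y,proj(p,G(th,(66,y,30)))[0].round(1))
f=least_squares(lambda t:np.r_[res(t,0),proj(p,G(t,(113,140,20)))[0]-(423,256),proj(p,G(t,(113,0,20)))[0]-(264.5,255),],th,loss="soft_l1");print(f.x,f.fun[-4:])
for s in (85,88,90,92): print(s,proj(p,G(th,[(66,s-25,62),(66,s+25,62),(66,s,84)])).round(1).tolist())
im=cv2.imread("pics/w1.png")[160:290,150:560]; cv2.imwrite("pics/w1z.png",cv2.resize(im,None,fx=1.9,fy=1.9,interpolation=cv2.INTER_CUBIC))
```

```text
-7 [251.6 207.3]
7 [268.7 207.2]
133 [422.4 206.6]
147 [439.5 206.6]
[ 0.48094455 -0.03078435 -0.2115783 ] [ 0.24975083  0.32072677 -0.38164948  1.64861719]
85 [[335.5, 214.9], [403.5, 214.6], [374.3, 221.3]]
88 [[339.6, 214.8], [407.6, 214.6], [378.7, 221.3]]
90 [[342.3, 214.8], [410.4, 214.6], [381.7, 221.3]]
92 [[345.0, 214.8], [413.1, 214.6], [384.6, 221.3]]
```

View pics/w1z.png

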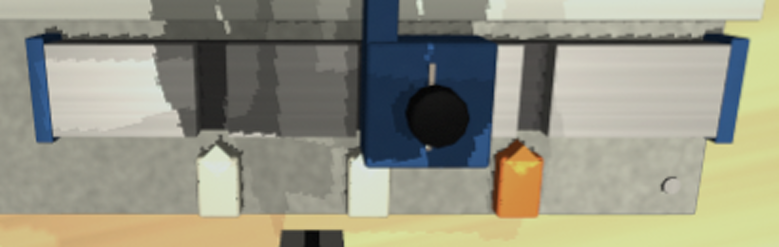

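Request:
apply_moves:
  deltas:
    - [0.0065,-0.007,0.02,-0.0037,0]
    - [0.0065,-0.007,0.025,0,0]
    - [0,0,0.025,0,0]
    - [0,0,0.025,0,0]
    - [0,0,0.025,0,0]
    - [0,0,0.0215,0,0]
    - [0,0,0,0,0]
    - [0,0.005,0,0,0]
    - [0,0.005,0,0,0]

```text
time_s: 4.0
tool_pos: [0.5532, -0.0019, 0.0612]
tcp_rot: [0.001, 0.103, 0.995, -0.0]
force: [-0.1, 0.2, 0.1]
gripper_width: 0.0001
```

Run:
```python
from go import *
togo((66,50,59))
for n in ("side","scene"):
    p=get_image(n); c=p["color"]; c=c[180:360,180:425] if n=="side" else c[190:370,300:500]
    cv2.imwrite(f"pics/{n}2.png",cv2.resize(c,None,fx=3,fy=3,interpolation=cv2.INTER_CUBIC))
```

```text
t 4.0 gauge pos [63.5 43.6 61.2] delta tool [-0.0025  0.0064  0.0022] turn 0.0039 fg [-0.1  0.1  0.1] w 0.0001
```

View pics/scene2.png

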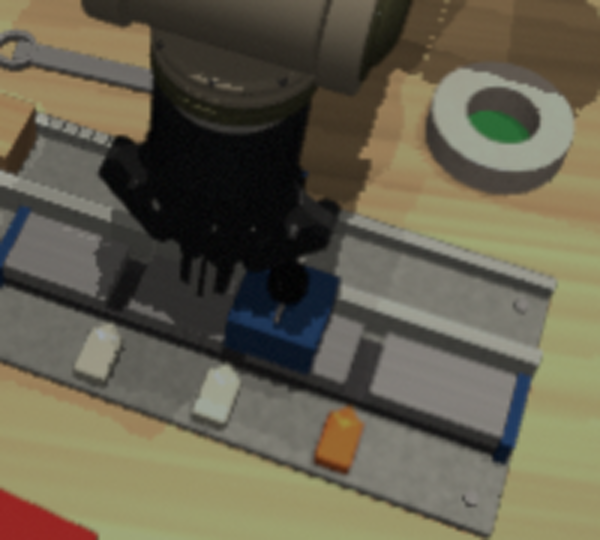

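The finger linkage (right knuckle, about (315,230)) stands right over the knob; a quarter turn puts the linkage across the rail, clear of the knob. I'll lift, turn, and come down again.

Run:
```python
from go import *
print(sense()["qpos"].round(3))
```

```text
[-0.217  0.593  1.548  0.     0.999 -1.582]
```

Request:
apply_moves:
  deltas:
    - [0,0,-0.02,0,0]
    - [0,-0.007,-0.025,0,0]
    - [0,-0.007,-0.015,0.145,0]
    - [0,0,0,0.145,0]
    - [0,0,0,0.145,0]
    - [0,0,0,0.145,0]
    - [0,0,0,0.145,0]
    - [0,0,0,0.145,0]
    - [0,0,0,0.145,0]
    - [0,0,0,0.145,0]
    - [0,0,0,0.145,0]
    - [0,0,0,0.145,0]
    - [0,0,0,0.12,0]
    - [0,0,0,0,0]

```text
time_s: 5.5
tool_pos: [0.5498, -0.016, 0.1206]
tcp_rot: [0.0, 0.776, 0.63, 0.0]
force: [-0.3, 0.3, 0.5]
gripper_width: 0.0
```

```bash
sed -i 's#h=np.arctan2(R\[1,1\],R\[0,1\])#h=np.arctan2(R[1,0],R[0,0])#' go.py
python3 - <<'E'
from go import *
togo((66,38,59))
E
```

```text
t 5.5 gauge pos [ 63.2  29.  120.6] delta tool [0.009  0.0027 0.0616] turn 0.0037 fg [-0.3  0.2  0.5] w 0.0
```

Request:
apply_moves:
  deltas:
    - [0.007,0.0027,0.02,0.0037,0]
    - [0,0,0.02,0,0]
    - [0,0,0.0216,0,0]
    - [0,0,0,0,0]
    - [0.005,0,0,0,0]
    - [0.003,0,0,0,0]
    - [0,0,0,0,0]

```text
time_s: 6.2
tool_pos: [0.556, -0.0015, 0.0594]
tcp_rot: [0.001, 0.777, 0.63, 0.001]
force: [-0.8, -0.1, 0.3]
gripper_width: 0.0001
```

```bash
cat > look.py <<'E'
import sys
from go import *
tag=sys.argv[1]
togo((66,54,59))
for n in sys.argv[2:]:
    p=get_image(n); c=p["color"]; c=c[180:360,180:425] if n=="side" else c[190:370,180:500] if n=="scene" else c
    f=1 if n=="wrist" else 2.5
    cv2.imwrite(f"pics/{n}{tag}.png",cv2.resize(c,None,fx=f,fy=f,interpolation=cv2.INTER_CUBIC))
    pickle.dump(dict(p),open(f"{n}{tag}.pkl","wb"))
E
python3 look.py 3 scene wrist
```

```text
t 6.2 gauge pos [66.2 44.5 59.4] delta tool [ 0.0095 -0.0002  0.0004] turn 0.0021 fg [-0.8 -0.3  0.3] w 0.0001
```

View pics/scene3.png

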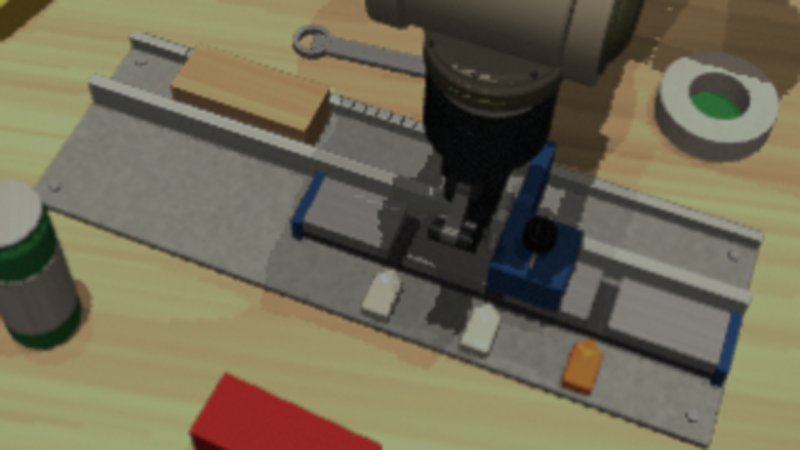

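View pics/wrist3.png

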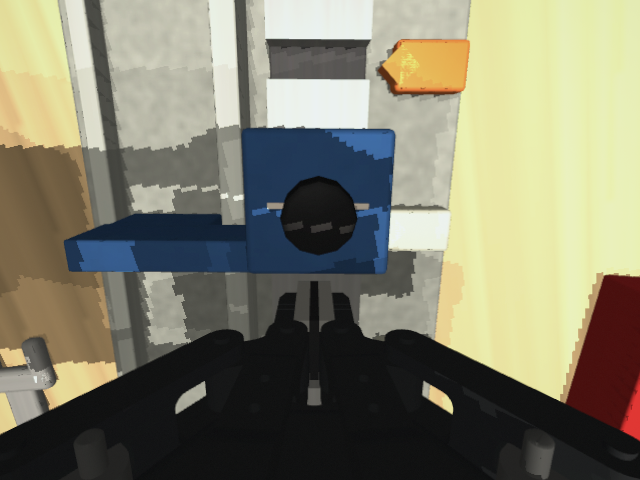

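Wrist view: fingertips (315,290) just short of the stop's face (v≈273), centred on the knob (318,215). Orange tile ahead at (430,66). Approach.

Request:
apply_moves:
  deltas:
    - [0.003,0,0,0,0]
    - [0.003,0,0,0,0]
    - [0.003,0,0,0,0]
    - [0.003,0,0,0,0]

```text
time_s: 6.7
tool_pos: [0.558, 0.0098, 0.0583]
tcp_rot: [0.0, 0.777, 0.629, -0.0]
force: [-0.3, -1.9, 1.7]
gripper_width: 0.0002
```

```bash
python3 look.py 4 wrist
```

```text
t 6.7 gauge pos [65.8 56.  58.3] delta tool [-0.002   0.0002 -0.0007] turn 0.001 fg [ 0.1 -1.9  1.7] w 0.0002
```

View pics/wrist4.png

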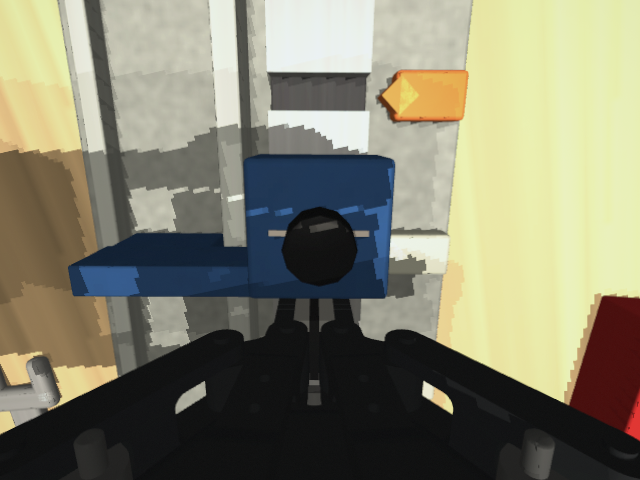

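Contact (about 2 N), stop starting to move. Push on.

Request:
apply_moves:
  deltas:
    - [0.004,0,0,0,0]
    - [0.004,0,0,0,0]
    - [0.004,0,0,0,0]
    - [0.004,0,0,0,0]
    - [0.004,0,0,0,0]
    - [0.004,0,0,0,0]
    - [0.004,0,0,0,0]
    - [0.003,0,0,0,0]
    - [0.003,0,0,0,0]
    - [0.002,0,0,0,0]
    - [0,0,0,0,0]

```text
time_s: 7.85
tool_pos: [0.5653, 0.0454, 0.0581]
tcp_rot: [-0.0, 0.777, 0.629, -0.0]
force: [-0.3, -0.4, -0.2]
gripper_width: 0.0001
```

```bash
python3 look.py 5 wrist
```

```text
t 7.85 gauge pos [65.5 92.4 58.1] delta tool [-0.0384  0.0005 -0.0009] turn 0.0009 fg [-0.2 -0.4 -0.2] w 0.0001
```

View pics/wrist5.png

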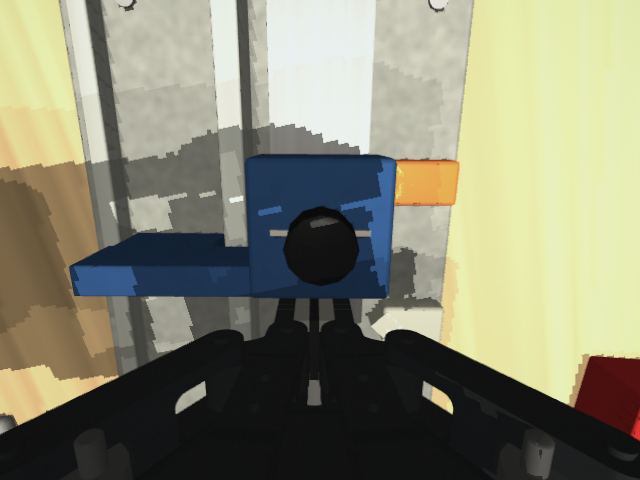

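Stop still against the fingers, orange tile centre (427,183) still ahead. Continue slowly.

Request:
apply_moves:
  deltas:
    - [0.002,0,0,0,0]
    - [0.002,0,0,0,0]
    - [0.002,0,0,0,0]
    - [0.001,0,0,0,0]
    - [0,0,0,0,0]

```text
time_s: 8.4
tool_pos: [0.567, 0.0521, 0.0582]
tcp_rot: [-0.0, 0.777, 0.629, 0.0]
force: [0.2, -0.7, 0.0]
gripper_width: 0.0
```

```bash
python3 look.py 6 wrist
```

```text
t 8.4 gauge pos [65.8 99.3 58.2] delta tool [-0.0453  0.0002 -0.0008] turn 0.001 fg [ 0.3 -0.6  0. ] w 0.0
```

View pics/wrist6.png

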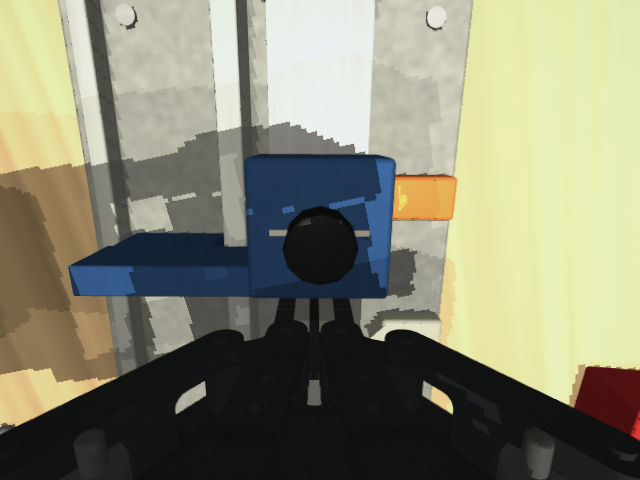

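Request:
apply_moves:
  deltas:
    - [0.001,0,0,0,0]
    - [0.001,0,0,0,0]
    - [0,0,0,0,0]

```text
time_s: 8.75
tool_pos: [0.5674, 0.0539, 0.0583]
tcp_rot: [0.0, 0.777, 0.629, 0.0]
force: [-0.0, -0.6, -0.2]
gripper_width: -0.0003
```

```bash
python3 look.py 7 wrist
```

```text
t 8.75 gauge pos [ 65.8 101.1  58.3] delta tool [-0.0471  0.0002 -0.0007] turn 0.0009 fg [ 0.1 -0.6 -0.2] w -0.0003
```

View pics/wrist7.png

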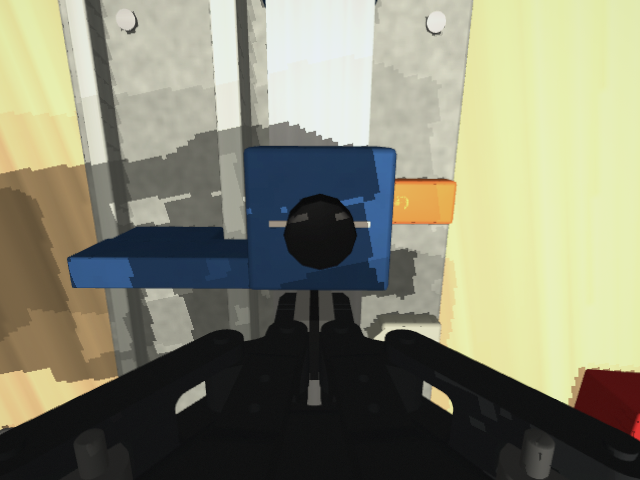

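The stop jumped ahead of the fingers (lower edge 297→289, knob 246→231): the click. Verify numerically.

Run:
```python
from go import *
for t in (6,7):
    p=pickle.load(open(f"wrist{t}.pkl","rb"))
    c=p["color"].astype(int); B,Gc,R=c[...,0],c[...,1],c[...,2]
    m=(B+Gc+R<75)&(np.arange(480)[:,None]<292); m=m.astype(np.uint8)
    n,l,st,ce=cv2.connectedComponentsWithStats(m)
    i=[k for k in range(1,n) if 250<ce[k][0]<380 and 180<ce[k][1]<270 and st[k][4]>500]
    print([ (st[k].tolist(),ce[k].round(1)) for k in i])
    og=(R>200)&(Gc>100)&(Gc<200)&(B<90); ys,xs=np.nonzero(og[140:260,380:470]); print("tile",xs.mean()+380,ys.mean()+140,ys.min()+140,ys.max()+140)
    print("pred tile top",proj(p,G(th,[(113,130,20),(113,150,20)])).round(1).tolist())
    for s in (132,135,138,140,142):
        print(s,"edges",proj(p,G(th,[(66,s-25,62),(66,s+25,62)]))[:,1].round(1),"knob84",proj(p,G(th,[(66,s,84)])).round(1),"knob79",proj(p,G(th,[(66,s,79)])).round(1))
```

```text
[([283, 206, 75, 79, 4316], array([320.2, 246.6]))]
tile 425.2669141914191 197.95173267326732 177 219
pred tile top [[417.5, 220.7], [421.0, 176.5]]
132 edges [307.7 167.7] knob84 [[315.2 262.3]] knob79 [[315.1 256.8]]
135 edges [300.1 158.3] knob84 [[315.2 252.3]] knob79 [[315.2 247.2]]
138 edges [292.4 148.8] knob84 [[315.2 242.1]] knob79 [[315.2 237.5]]
140 edges [287.2 142.4] knob84 [[315.2 235.3]] knob79 [[315.2 230.9]]
142 edges [282.  135.9] knob84 [[315.3 228.4]] knob79 [[315.2 224.3]]
[([284, 194, 73, 75, 3742], array([320.2, 233.4]))]
tile 424.23644516918057 202.23766816143498 181 223
pred tile top [[417.2, 224.5], [420.6, 180.6]]
132 edges [312.2 173.3] knob84 [[315.2 268.2]] knob79 [[315.1 262.5]]
135 edges [304.6 164. ] knob84 [[315.2 258.3]] knob79 [[315.2 253. ]]
138 edges [297.  154.6] knob84 [[315.2 248.3]] knob79 [[315.2 243.4]]
140 edges [291.9 148.2] knob84 [[315.2 241.5]] knob79 [[315.2 236.9]]
142 edges [286.7 141.7] knob84 [[315.3 234.6]] knob79 [[315.2 230.3]]
```

Request:
apply_moves:
  deltas:
    - [-0.01,0,0,0,0]
    - [-0.01,0,-0.02,0,0]
    - [-0.025,-0.005,-0.025,0,0]
    - [-0.03,-0.007,-0.025,0,0]
    - [-0.03,-0.007,0,0,0]
    - [-0.03,-0.007,0,0,0]
    - [-0.03,-0.007,0,0,0]
    - [-0.03,-0.007,0,0,0]
    - [-0.03,-0.007,0,0,0]
    - [-0.03,-0.007,0,0,0]
    - [-0.03,-0.007,0,0,0]
    - [-0.03,-0.006,0,0,0]
    - [-0.025,-0.006,0,0,0]
    - [-0.015,0,0,0,0]
    - [0,0,0,0,0]

```text
time_s: 10.3
tool_pos: [0.4217, -0.2799, 0.1282]
tcp_rot: [0.0, 0.778, 0.628, -0.0]
force: [0.6, 0.4, -0.1]
gripper_width: -0.0002
```

```bash
sed -i 's/togo((66,54,59))/togo((0,-228,47))/' look.py; python3 look.py 8 wrist scene
```

```text
t 10.3 gauge pos [  -7.  -255.8  128.2] delta tool [0.0278 0.0069 0.0812] turn -0.0017 fg [ 0.5  0.5 -0.1] w -0.0002
```

View pics/wrist8.png

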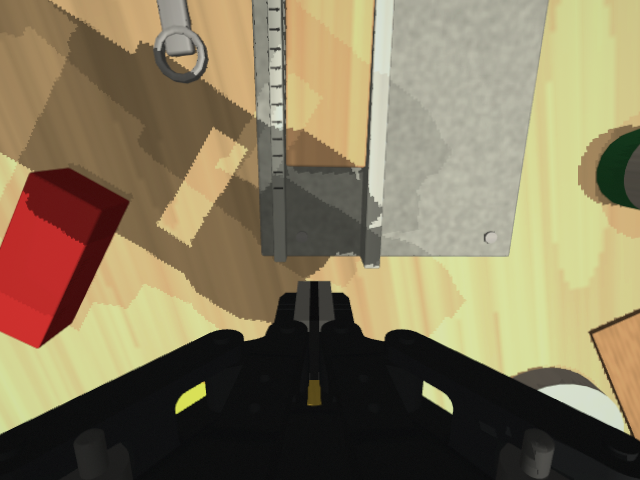

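View pics/scene8.png

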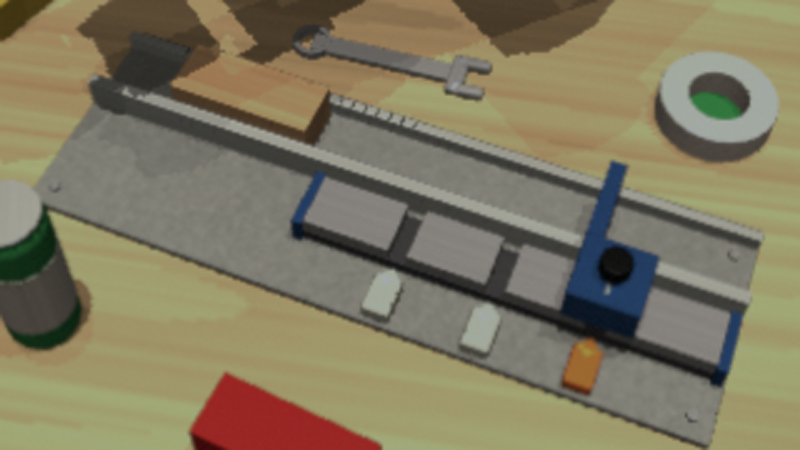

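Wrist: batten tail top edge at v≈166, u 287–366; channel between lip (285) and fence (368). Scene: stop beside the orange tile (583,367), knob low.

Run:
```python
from go import *
p=pickle.load(open("wrist8.pkl","rb"))
def ginv(X):
    c,s=np.cos(th[2]),np.sin(th[2]); e=X-[th[0],th[1],0]; return (np.array([c*e[0]+s*e[1],-s*e[0]+c*e[1],e[2]])*1e3).round(1)
for uv in ((288,166),(365,166),(288,100),(370,60)): print(uv,ginv(topix(p,uv,.044)))
print(proj(p,G(th,[(-25.5,-250,20),(-33.5,-260,20),(25.5,-250,32),(35.5,-260,32),(131,-270,8),(-44,-270,8)])).round(1).tolist())
togo((0,-222,47))
im=p["color"][130:290,230:420]; cv2.imwrite("pics/w8z.png",cv2.resize(im,None,fx=4,fy=3.7,interpolation=cv2.INTER_NEAREST)[:600,:800])
```

```text
(288, 166) [ -21.6 -203.8   44. ]
(365, 166) [  21.8 -203.9   44. ]
(288, 100) [ -20.9 -169.    44. ]
(370, 60) [  22.4 -149.5   44. ]
[[286.0, 234.4], [274.4, 248.9], [365.7, 239.1], [380.8, 254.2], [509.8, 257.1], [261.7, 257.4]]
t 10.4 gauge pos [  -7.  -253.6  128.1] delta tool [0.0316 0.007  0.0811] turn 0.0006 fg [-1.  -0.4 -0.3] w 0.0002
```

View pics/w8z.png

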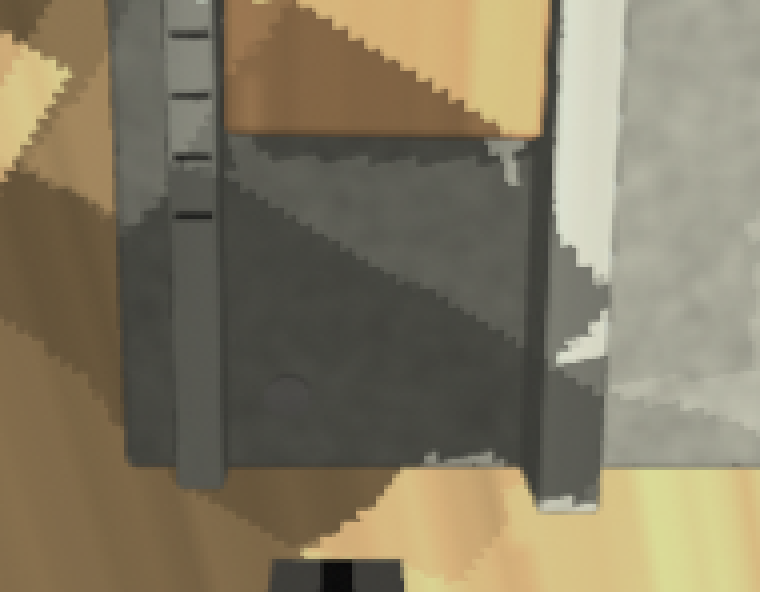

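Request:
apply_moves:
  deltas:
    - [0.011,0.0035,0.01,0,0]
    - [0.01,0.0035,0.015,0,0]
    - [0,0,0.02,0,0]
    - [0,0,0.02,0,0]
    - [0,0,0.016,0,0]
    - [0,0,0,0,0]
    - [0.004,0,0,0,0]
    - [0.003,0,0,0,0]
    - [0,0,0,0,0]

```text
time_s: 11.3
tool_pos: [0.4352, -0.2518, 0.048]
tcp_rot: [0.001, 0.777, 0.63, 0.0]
force: [-0.5, 0.2, 0.9]
gripper_width: 0.0001
```

```bash
python3 look.py 9 wrist
```

```text
t 11.3 gauge pos [   0.3 -225.5   48. ] delta tool [-0.0025 -0.0003  0.001 ] turn 0.0016 fg [-0.6  0.1  0.9] w 0.0001
```

View pics/wrist9.png

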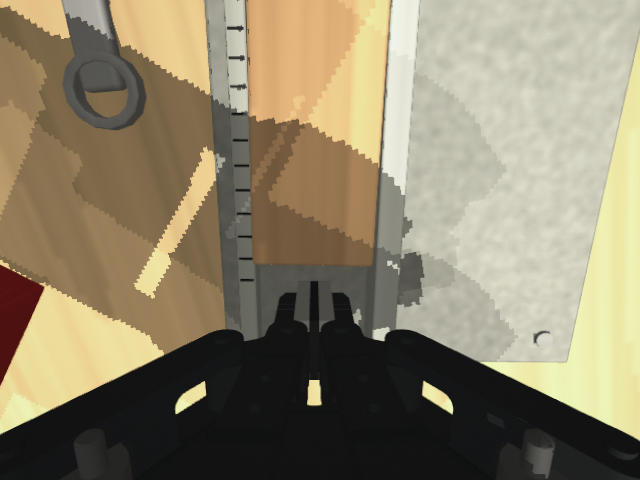

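Fingers lie centred in the channel, batten tail edge at (315,264), gap ≈11 mm. Approach and begin the push.

Request:
apply_moves:
  deltas:
    - [0.003,0,0,0,0]
    - [0.003,0,0,0,0]
    - [0.003,0,0,0,0]
    - [0.002,0,0,0,0]
    - [0.002,0,0,0,0]
    - [0.002,0,0,0,0]
    - [0.002,0,0,0,0]
    - [0.003,0,0,0,0]
    - [0.003,0,0,0,0]
    - [0.003,0,0,0,0]

```text
time_s: 12.35
tool_pos: [0.4402, -0.2267, 0.0473]
tcp_rot: [0.0, 0.777, 0.629, -0.0]
force: [-0.5, -1.3, 1.4]
gripper_width: -0.0004
```

```bash
python3 look.py 10 wrist
```

```text
t 12.35 gauge pos [   0.  -199.9   47.3] delta tool [-0.0281 -0.      0.0003] turn 0.0008 fg [-0.2 -1.3  1.4] w -0.0004
```

View pics/wrist10.png

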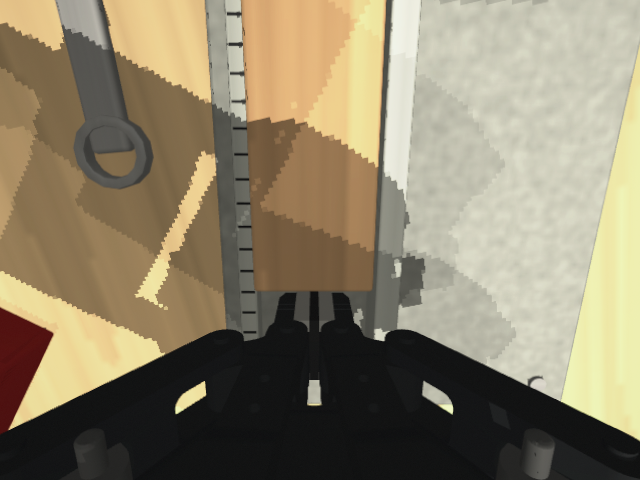

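Batten is in contact and moving straight. Continue.

Request:
apply_moves:
  deltas:
    - [0.004,0,0,0,0]
    - [0.006,0,0,0,0]
    - [0.006,0,0,0,0]
    - [0.006,0,0,0,0]
    - [0.006,0,0,0,0]
    - [0.006,0,0,0,0]
    - [0.006,0,0,0,0]
    - [0.006,0,0,0,0]
    - [0.006,0,0,0,0]
    - [0.006,0,0,0,0]
    - [0.006,0,0,0,0]
    - [0.006,0,0,0,0]
    - [0.006,0,0,0,0]
    - [0.006,0,0,0,0]
    - [0.006,0,0,0,0]
    - [0.006,0,0,0,0]
    - [0.006,0,0,0,0]
    - [0.006,0,0,0,0]
    - [0.006,0,0,0,0]
    - [0.004,0,0,0,0]

```text
time_s: 14.4
tool_pos: [0.4643, -0.1129, 0.0472]
tcp_rot: [-0.0, 0.777, 0.629, -0.0]
force: [-0.7, -3.1, 1.5]
gripper_width: -0.0002
```

```bash
python3 look.py 11 wrist scene
```

```text
t 14.4 gauge pos [ -0.2 -83.6  47.2] delta tool [-0.1444 -0.      0.0002] turn 0.0011 fg [-0.1 -3.2  1.5] w -0.0002
```

View pics/wrist11.png

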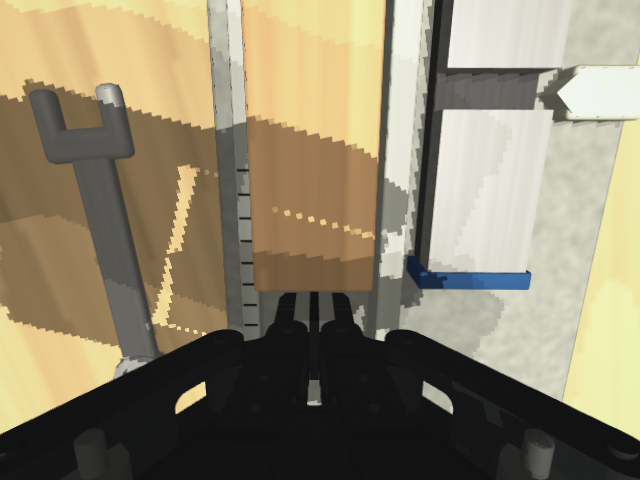

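View pics/scene11.png

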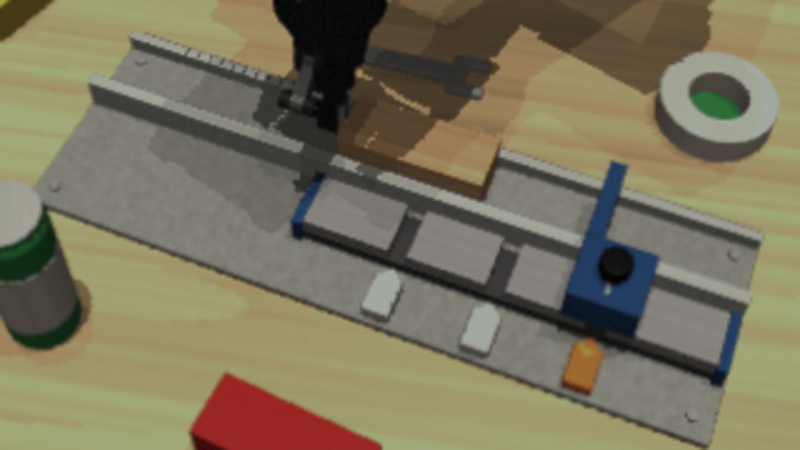

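Batten sliding straight, nose about 78 mm from the stop. Next ~64 mm, then slow.

Request:
apply_moves:
  deltas:
    - [0.005,0,0,0,0]
    - [0.005,0,0,0,0]
    - [0.005,0,0,0,0]
    - [0.005,0,0,0,0]
    - [0.005,0,0,0,0]
    - [0.005,0,0,0,0]
    - [0.005,0,0,0,0]
    - [0.005,0,0,0,0]
    - [0.005,0,0,0,0]
    - [0.005,0,0,0,0]
    - [0.004,0,0,0,0]
    - [0.004,0,0,0,0]
    - [0.003,0,0,0,0]
    - [0.002,0,0,0,0]
    - [0,0,0,0,0]

```text
time_s: 16.0
tool_pos: [0.4774, -0.0516, 0.0472]
tcp_rot: [-0.0, 0.777, 0.629, 0.0]
force: [-0.5, 0.2, 0.4]
gripper_width: 0.0
```

```bash
python3 look.py 12 wrist scene
python3 - <<'E'
import cv2
a=cv2.imread("pics/scene12.png")[100:380,380:780]; cv2.imwrite("pics/s12z.png",cv2.resize(a,None,fx=2,fy=2))
E
```

```text
t 16.0 gauge pos [ -0.2 -20.9  47.2] delta tool [-2.071e-01 -0.000e+00  2.000e-04] turn 0.001 fg [-0.5  0.1  0.4] w 0.0
```

View pics/wrist12.png

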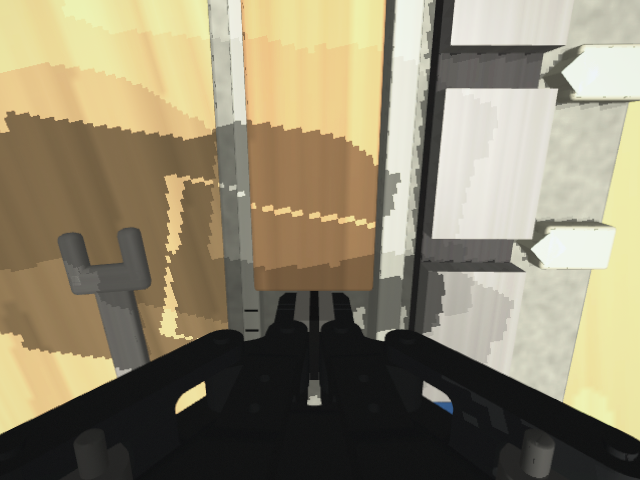

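View pics/s12z.png

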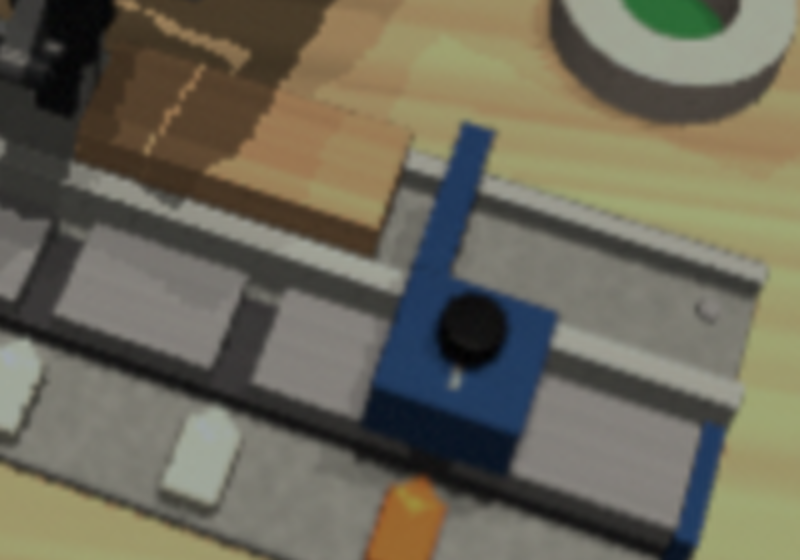

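Gap still about 15 mm; move 11 mm slowly.

Request:
apply_moves:
  deltas:
    - [0.002,0,0,0,0]
    - [0.002,0,0,0,0]
    - [0.002,0,0,0,0]
    - [0.002,0,0,0,0]
    - [0.002,0,0,0,0]
    - [0.001,0,0,0,0]
    - [0,0,0,0,0]

```text
time_s: 16.8
tool_pos: [0.4797, -0.0409, 0.0472]
tcp_rot: [-0.0, 0.777, 0.629, 0.0]
force: [0.3, -0.2, -0.0]
gripper_width: -0.0001
```

```bash
cat > z.py <<'E'
import cv2,sys
t=sys.argv[1]
a=cv2.imread(f"pics/scene{t}.png")[100:380,430:780]; cv2.imwrite(f"pics/s{t}z.png",cv2.resize(a,None,fx=2.1,fy=2.1))
E
python3 look.py 13 scene; python3 z.py 13
```

```text
t 16.8 gauge pos [-0.2 -9.9 47.2] delta tool [-2.181e-01 -0.000e+00  2.000e-04] turn 0.0009 fg [ 0.3 -0.1 -0. ] w -0.0001
```

View pics/s13z.png

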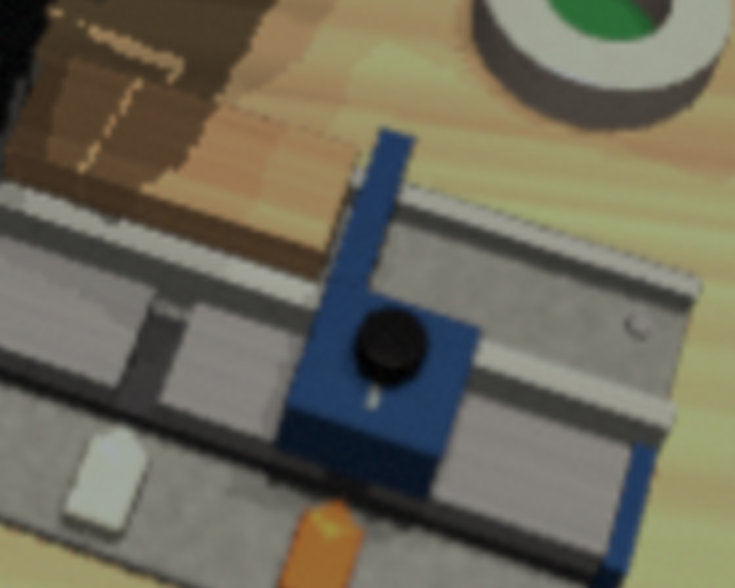

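Gap now ~3–4 mm at the blade. Creep.

Request:
apply_moves:
  deltas:
    - [0.001,0,0,0,0]
    - [0.001,0,0,0,0]
    - [0.001,0,0,0,0]

```text
time_s: 17.15
tool_pos: [0.4803, -0.0381, 0.0472]
tcp_rot: [-0.0, 0.777, 0.629, -0.0]
force: [-0.1, -0.3, -0.6]
gripper_width: 0.0003
```

Request:
apply_moves:
  deltas:
    - [0.0005,0,0,0,0]
    - [0.0005,0,0,0,0]

```text
time_s: 17.35
tool_pos: [0.4805, -0.0371, 0.0472]
tcp_rot: [-0.0, 0.777, 0.629, -0.0]
force: [0.6, -1.5, 0.8]
gripper_width: -0.0
```

```bash
python3 look.py 14 scene; python3 z.py 14
```

```text
t 17.35 gauge pos [-0.2 -6.1 47.2] delta tool [-2.219e-01 -0.000e+00  2.000e-04] turn 0.0008 fg [ 0.9 -1.4  0.8] w -0.0
```

View pics/s14z.png

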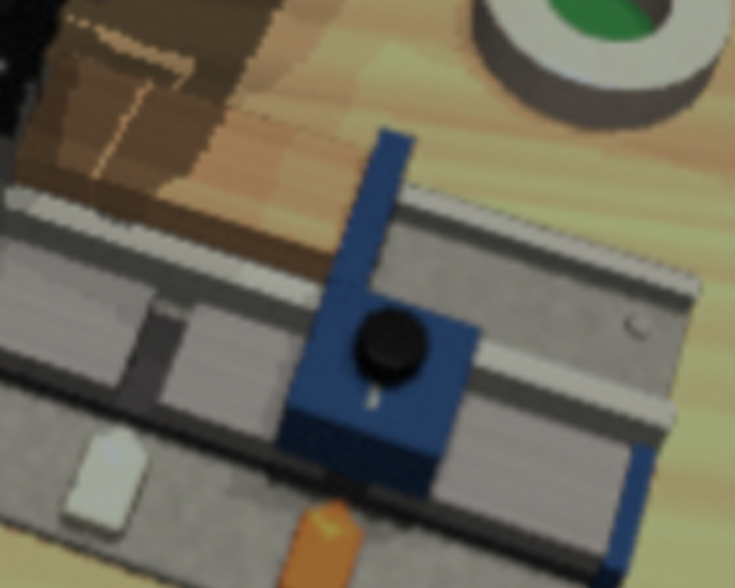

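Looks nearly or fully closed. Creep in half-millimetres until the force rises.

Request:
apply_moves:
  deltas:
    - [0.0005,0,0,0,0]
    - [0,0,0,0,0]

```text
time_s: 17.6
tool_pos: [0.4806, -0.0367, 0.0472]
tcp_rot: [-0.0, 0.777, 0.629, 0.0]
force: [-0.3, -0.4, -0.2]
gripper_width: 0.0
```

Request:
apply_moves:
  deltas:
    - [0.0005,0,0,0,0]
    - [0,0,0,0,0]

```text
time_s: 17.8
tool_pos: [0.4806, -0.0364, 0.0472]
tcp_rot: [0.0, 0.777, 0.629, -0.0]
force: [-1.2, -2.3, -0.4]
gripper_width: 0.0002
```

Request:
apply_moves:
  deltas:
    - [0.0003,0,0,0,0]
    - [0,0,0,0,0]

```text
time_s: 18.0
tool_pos: [0.4806, -0.0363, 0.0472]
tcp_rot: [0.0, 0.777, 0.629, -0.0]
force: [-2.6, -5.9, 0.0]
gripper_width: -0.0001
```

```bash
python3 look.py 15 scene side; python3 z.py 15
python3 - <<'E'
from go import *
for _ in range(1): togo((0,0,47))
E
```

```text
t 18.0 gauge pos [-0.2 -5.2 47.2] delta tool [-0.2228  0.      0.0004] turn 0.001 fg [-1.3 -6.3  0. ] w -0.0001
t 18.1 gauge pos [-0.2 -5.2 47.2] delta tool [0.0052 0.0002 0.0002] turn 0.0009 fg [-1.5 -4.8  0.5] w -0.0001
```

View pics/s15z.png

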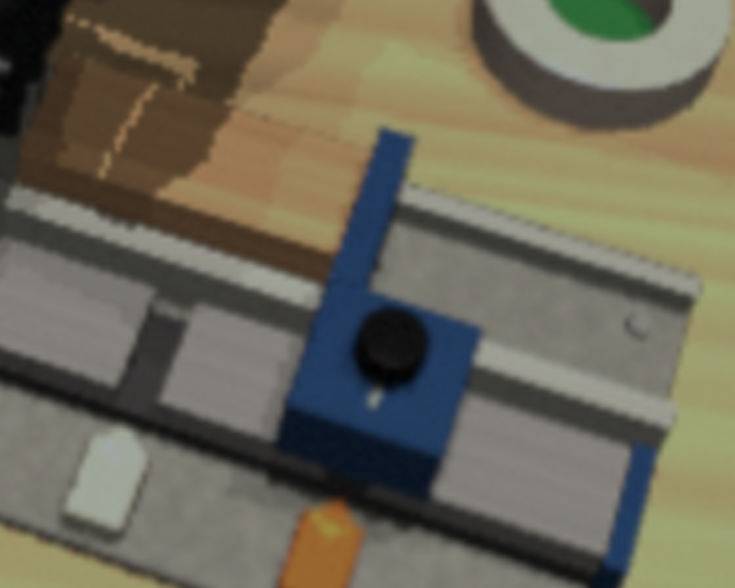

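Firm contact (≈6 N), stop unmoved at the same pixels. Back off gently and lift away.

Request:
apply_moves:
  deltas:
    - [-0.0005,0,0,0,0]
    - [-0.0005,0,0,0,0]
    - [-0.001,0,0,0,0]
    - [-0.002,0,0,0,0]
    - [-0.005,0,0,0,0]
    - [-0.01,0,0,0,0]
    - [-0.015,0,0,0,0]
    - [-0.01,0,-0.02,0,0]
    - [0,0,-0.03,0,0]
    - [0,0,-0.03,0,0]
    - [-0.02,0,-0.03,0,0]
    - [-0.02,0,-0.03,0,0]
    - [0,0,0,0,0]

```text
time_s: 19.4
tool_pos: [0.4642, -0.121, 0.1907]
tcp_rot: [0.004, 0.778, 0.628, 0.001]
force: [0.8, 0.4, -0.0]
gripper_width: 0.0003
```

```bash
python3 look.py 16 scene wrist; python3 z.py 16
```

```text
t 19.4 gauge pos [  1.4 -91.4 190.7] delta tool [-0.1362 -0.0022  0.144 ] turn -0.0015 fg [ 0.7  0.6 -0. ] w 0.0003
```

View pics/s16z.png

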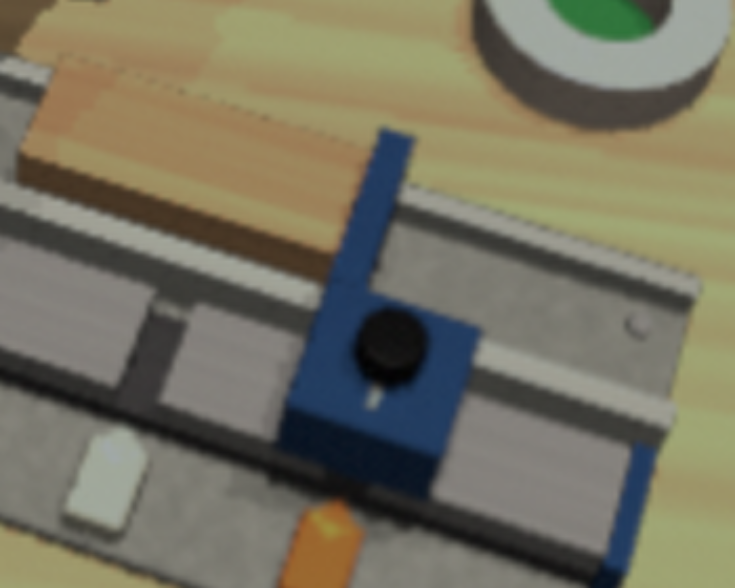

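View pics/wrist16.png

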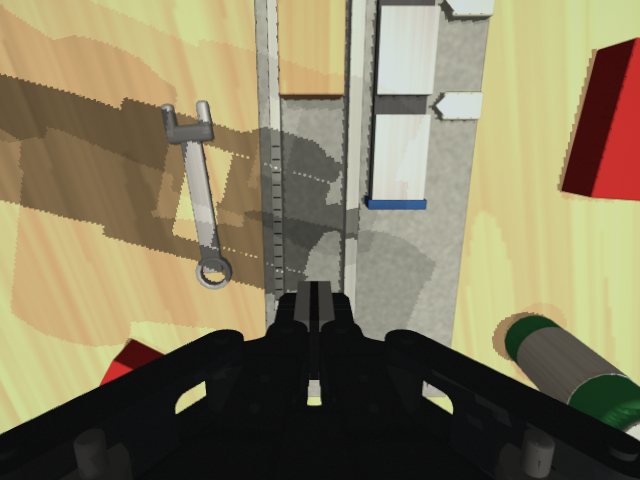

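Batten flush with the blade at (345,225), stop and knob (391,345) unchanged, and the arm is clear. Handing in.

Run:
```python
from plant import *
print(finish_job()); print(sense()["time_s"])
```

```text
the job is handed in; nothing more can be done
None
the job is handed in; nothing more can be done
```

I pushed the stop into the notch beside the orange tile (the third notch, gauge y 140 mm). I then slid the batten up the channel until its end rested against the stop, backed the arm away and handed the job in. `finish_job()` gave no verdict.

- **Stop:** it jumped about 4 mm ahead of the fingers at the click. The wrist image then put it within about 1 mm of the notch, and the knob looked about 5 mm lower. The largest pushing force I read was about 2 N.
- **Batten:** I crept it in by fractions of a millimetre until the wrist force rose to about 6 N, below the 8 to 10 N that would push the stop out. After I retreated, the scene picture showed no gap at the stop's face, and the stop and knob were at the same pixels as before.
- **Rest of the scene:** the reel, can and wrench were not touched. I handed in at about 19.5 s with the gripper well clear.
- **Disagreements:** the fit of the gauge left one base-plate corner about 6 px off in the scene picture, partly behind the can, so I left that corner out. The `batten` network also reported the red and yellow look-alikes, so I picked the real one by its place in the channel.
- **Change on the way:** with the first gripper yaw the finger linkage stood too close over the knob. I lifted and turned the gripper a quarter turn before pushing.

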